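# Stack the sample jars, heavier one at the bottom

## Task

The two sealed white sample jars on the bench look alike, but one holds stones and is clearly heavier: you can tell which only by lifting them. Pack the white tray for the store room: first stand the heavier jar upright in the round seat in the middle of the tray and let go of it, then stand the lighter jar upright and centred on top of its lid. Do not tip a jar over on the way.

Things in the scene. Friction and masses are not known exactly. Their poses are not given: they have to be found in the camera images.
- jar_a_mid (a point): one of two look-alike sealed sample jars: upright rigid white cylinder, 54 mm diameter, 80 mm tall, with a grey ribbed screw lid (56 mm wide) on its top 18 mm; flat underside, flat lid. Opaque; one jar weighs 0.55-0.78 kg, the other 0.19-0.33 kg; either may stand in either place, upright on the bench. This point is its centre, 40 mm above its underside; z points up along the jar
- jar_b_mid (a point): one of two look-alike sealed sample jars: upright rigid white cylinder, 54 mm diameter, 80 mm tall, with a grey ribbed screw lid (56 mm wide) on its top 18 mm; flat underside, flat lid. Opaque; one jar weighs 0.55-0.78 kg, the other 0.19-0.33 kg; either may stand in either place, upright on the bench. This point is its centre, 40 mm above its underside; z points up along the jar
- seat (a point): round seat in the middle of the white tray: grey ring, 80 mm across inside, 92 mm outside, standing 10 mm above the tray floor. Tray: fixed to the bench, 190 x 180 mm outside, empty, walls 5 mm thick and 18 mm high above the bench, floor 5 mm above the bench. This point: centre of the ring, on the tray floor, where a jar's underside stands; z up, x along the 190 mm side
Mind the look-alikes: they are no part of the job. Leave any purple look-alike of the part that bears jar_b_mid alone.

How it is judged:
On the way:
1. the heavier jar stands upright in the seat of the tray, let go of, with the lighter one not yet on it (((horizontal distance between jar_a_mid and seat below 0.016 m and z of jar_a_mid in the frame of seat between 0.034 and 0.046 m and angle between jar_a_mid's own z axis and vertical below 0.17 rad and linear speed of jar_a below 0.03 m/s and contact force between the fingers and jar_a below 0.3 N and contact force between jar_a and tray above 4.3 N and horizontal distance between jar_a_mid and jar_b_mid above 0.06 m) or (horizontal distance between jar_b_mid and seat below 0.016 m and z of jar_b_mid in the frame of seat between 0.034 and 0.046 m and angle between jar_b_mid's own z axis and vertical below 0.17 rad and linear speed of jar_b below 0.03 m/s and contact force between the fingers and jar_b below 0.3 N and contact force between jar_b and tray above 4.3 N and horizontal distance between jar_a_mid and jar_b_mid above 0.06 m))), for 0.2 s.
At the end, for the whole second after the job is handed in: The heavier jar stands on the tray floor in the seat (within 16 mm of its centre), the lighter jar on its lid (centres within 18 mm), both upright within 10 degrees and at rest. Weight tells: the first jar alone bears on the tray with over 4.3 N, the upper jar on the lower with under 4.3 N (((horizontal distance between jar_a_mid and seat below 0.016 m and z of jar_a_mid in the frame of seat between 0.034 and 0.046 m and angle between each of jar_a_mid, jar_b_mid's own z axis and vertical below 0.17 rad and linear speed of each of jar_a, jar_b below 0.03 m/s and horizontal distance between jar_b_mid and jar_a_mid below 0.018 m and z of jar_b_mid in the frame of seat between 0.112 and 0.128 m and contact force between jar_a and jar_b below 4.3 N) or (horizontal distance between jar_b_mid and seat below 0.016 m and z of jar_b_mid in the frame of seat between 0.034 and 0.046 m and angle between each of jar_b_mid, jar_a_mid's own z axis and vertical below 0.17 rad and linear speed of each of jar_b, jar_a below 0.03 m/s and horizontal distance between jar_a_mid and jar_b_mid below 0.018 m and z of jar_a_mid in the frame of seat between 0.112 and 0.128 m and contact force between jar_a and jar_b below 4.3 N))); the robot touches nothing.
It fails at once if a jar is tipped over (leans more than 45 degrees) (angle between any of jar_a_mid, jar_b_mid's own z axis and vertical above 0.785 rad).
It also fails if it takes over 72 s, if anything falls off the work surface, if the arm or the gripper's body presses on something with over 40 N, if the wrist force passes 120 N, or if a joint passes its speed limit or range.

## Robot

A 6-joint arm with a two-finger parallel gripper is mounted at the origin on the work surface. World frame = base frame: x ahead of the robot, y to its left, z up, the work surface at z = 0. Lengths are in m, angles in rad, forces in N, time in s.
With the tool pointing down it reaches from about 0.3 to 0.85 m from the base axis. Payload 4.2 kg.
Tool frame: the origin (TCP) lies midway between the tips of the shut fingers; the grasp point (between the pads) lies 19 mm behind it; z points along the fingers, y is the direction in which the jaws open and shut (so a half turn about z gives the same grasp; the last joint's range is limited). The gripper opens to 91 mm and grips with 3 to 60 N. Pads are 32 mm wide; open, the fingers measure 118 mm over their backs; the gripper's body (76 mm by 178 mm) begins 60 mm behind the grasp point.
Start: joints at [1.139, 0.32, 1.565, -0, 1.257, -0.02], TCP at [0.23, 0.527, 0.214] pointing down, gripper open.
Joint ranges: [-3.11, 3.11], [-0.84, 2.01], [0.21, 2.61], [-1.34, 4.49], [0.05, 2.63], [-2.56, 2.56]. Speed limits (rad/s): [2.57, 2.57, 3.14, 3.14, 3.14, 3.14].

## Interface

Orientations are given as a unit quaternion [x, y, z, w].
In Python, from bench import env gives the robot as it stands. The module is installed in compiled form; this text tells all that it offers.
- The arm moves only by the shell command python3 -m pendant 'ROWS'. ROWS is JSON, a list of rows, each an object of numbers: "tx", "ty", "tz": the shift along the world's x, y, z in m; "wx", "wy", "wz": the turn, a rotation vector about the world's x, y, z in rad; "grip": the finger opening in m, from 0 to 0.0912. A call has 1 to 20 rows; each row is the pose to reach, as a shift and turn from the pose commanded when the call began; what a row does not reach only later rows make up. A row lasts 1/8 s, in which the tool goes at most 62.5 mm and 10.7 degrees, less where a joint would pass 70% of its speed; a pose out of reach is approached as far as the arm can. A call with a gripper value outside its range is refused whole. The fingers move at their own pace and stop on an object; the grip force is fixed at half the most. Time passes only in rows, so rows that repeat a pose let the fingers close. It gives the time, the measured TCP pose, the force and the opening at its end, in the units of the state.
- env.get_obs(): the state, without advancing time (a new reading comes with each control period).
- env.camera(name): name is "side" or "top"; returns a dict with "frame" (480x640x3 uint8, red, green, blue), "camera_matrix" (3x3 intrinsics, pixels), "k1" (the pictures are not rectified: a ray, as slopes to the right and down, at radius r is drawn at 1 + k1 r^2 times it, then the intrinsics apply), "rvec" (rotation vector, rad) and "tvec" (3), from world to camera coordinates, as OpenCV has them. Camera axes: x right, y down, z forward; pixel columns grow to the right and rows downward; lengths in m; the calibration is good to about 2 mm. A picture is of the moment at which its call begins. There is no depth.
- env.close_job(): hands the job in, once; it reports no verdict.
The state is a dict: "time": time; "joint_pos": joint angles; "dq": joint speeds; "joint_efforts": joint torques, N m; "position": TCP position; "ee_rot": TCP orientation; "wrist_force": force on the tool from outside, world axes, zero at the start; "ft_torque": the same for the moment, N m; "finger_gap": finger opening in m.
Only numpy, scipy, OpenCV 4.12 (cv2) and the standard library are available. Lean on these libraries where they do the work, as an engineer would, in place of code of your own. Each camera call takes 0.05 s, during which the arm holds its last target.

## Working session

There is one attempt and no reset: what is moved stays moved. The work goes in short steps, Python scripts to look and compute and a shell command to move; the robot and the scene stay as the last step left them, time stands still between calls to the robot, and variables do not carry over. Pictures are saved under pics/ and viewed, and the job is handed in when it is done.

```bash
mkdir -p pics; cat > h.py <<'E'
import numpy as np, cv2
from bench import env
def snap(n,f):
    c=env.camera(n); cv2.imwrite(f'pics/{f}.png',c['frame'][:,:,::-1]); np.savez(f'pics/{f}.npz',**{k:np.array(v) for k,v in c.items()}); return c
def ray(c,u,v):
    K=np.array(c['camera_matrix']);xd=(u-K[0,2])/K[0,0];yd=(v-K[1,2])/K[1,1];k=float(c['k1'])
    x,y=xd,yd
    for _ in range(30):
        s=1+k*(x*x+y*y); x,y=xd/s,yd/s
    R=cv2.Rodrigues(np.array(c['rvec'],float))[0];t=np.array(c['tvec'],float).ravel()
    return -R.T@t, R.T@np.array([x,y,1.])
def atz(c,u,v,z):
    o,d=ray(c,u,v); return o+d*(z-o[2])/d[2]
def tri(c1,p1,c2,p2):
    o1,d1=ray(c1,*p1);o2,d2=ray(c2,*p2)
    s=np.linalg.lstsq(np.c_[d1,-d2],o2-o1,rcond=None)[0]
    a=o1+s[0]*d1;b=o2+s[1]*d2
    return (a+b)/2,np.linalg.norm(a-b)
def proj(c,P):
    R=cv2.Rodrigues(np.array(c['rvec'],float))[0];q=R@np.array(P)+np.array(c['tvec'],float).ravel()
    x,y=q[:2]/q[2];s=1+float(c['k1'])*(x*x+y*y);K=np.array(c['camera_matrix'])
    return K[0,0]*x*s+K[0,2],K[1,1]*y*s+K[1,2]
E
python3 - <<'E'
from h import *
for n in('top','side'):
    c=snap(n,n+'0'); print(n,c['camera_matrix'],c['k1'],ray(c,320,240))
o=env.get_obs();print({k:np.round(v,3) for k,v in o.items()})
E
```

```text
top [[436.41769305   0.         318.8804111 ]
 [  0.         436.41769305 244.96067198]
 [  0.           0.           1.        ]] -0.08266530956902271 (array([0.36820446, 0.00564477, 0.73442072]), array([ 2.17174402e-01,  2.37015984e-04, -9.76202341e-01]))
side [[437.0501007    0.         321.05003235]
 [  0.         437.0501007  237.31132732]
 [  0.           0.           1.        ]] -0.008374468193729135 (array([ 0.047446  , -0.60217277,  0.4931867 ]), array([ 0.52902987,  0.67464262, -0.51480905]))
{'time': np.float64(0.1), 'joint_pos': array([ 1.139,  0.32 ,  1.566, -0.   ,  1.257, -0.02 ]), 'dq': array([ 0.   , -0.001, -0.002,  0.001, -0.002, -0.   ]), 'joint_efforts': array([ 1.0000e-03, -4.1334e+01, -2.3251e+01,  7.3000e-02,  4.2000e-02,
       -0.0000e+00]), 'position': array([0.23 , 0.527, 0.213]), 'ee_rot': array([ 0.204,  0.979, -0.001, -0.   ]), 'wrist_force': array([ 0.103, -0.524, -0.016]), 'ft_torque': array([ 0.008, -0.053,  0.043]), 'finger_gap': np.float64(0.091)}
```

View pics/top0.png

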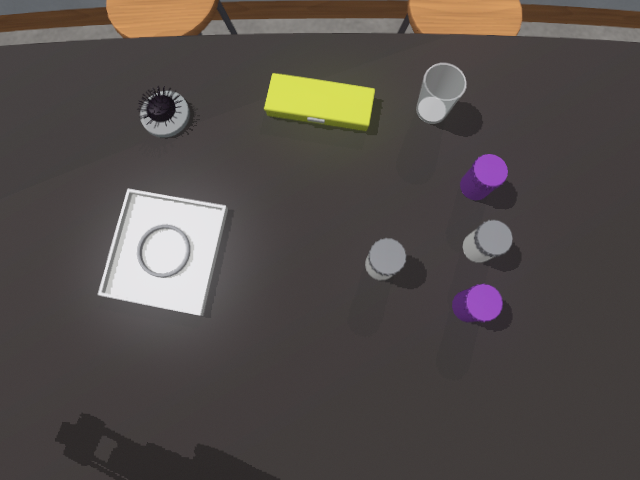

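View pics/side0.png

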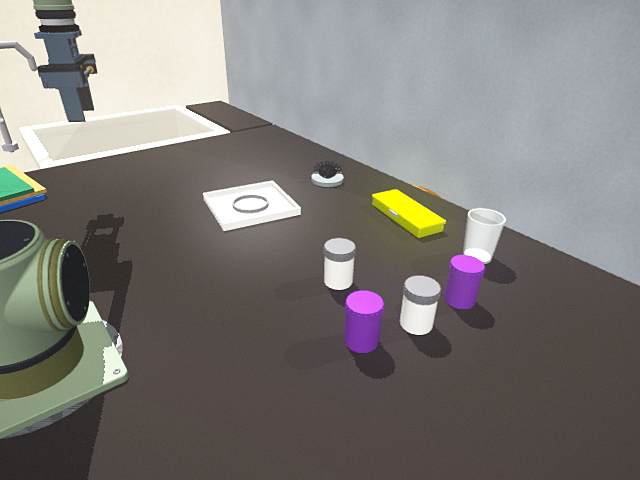

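Top view: the white jars with grey lids are at (387,251) and (493,239). The purple look-alikes are at (490,171) and (484,302). The white cup at (443,85) is another possible confusion. The tray ring is at (164,251). In the side view the jars are at (340,262) and (420,303), and the ring is at (250,203). I'll enlarge these to check.

```bash
python3 - <<'E'
import cv2,numpy as np
t=cv2.imread('pics/top0.png');s=cv2.imread('pics/side0.png')
def cr(im,x,y,w,h,k): return cv2.resize(im[y:y+h,x:x+w],None,fx=k,fy=k,interpolation=cv2.INTER_CUBIC)
cv2.imwrite('pics/c1.png',cr(t,360,150,160,120,5))
cv2.imwrite('pics/c2.png',cr(s,315,230,140,110,5))
a=cr(t,125,210,80,80,5);b=cr(s,195,175,110,60,3.6)
cv2.imwrite('pics/c3.png',np.hstack([a,cv2.copyMakeBorder(b,0,400-b.shape[0],0,0,cv2.BORDER_CONSTANT)]));print(a.shape,b.shape)
E
```

```text
(400, 400, 3) (216, 396, 3)
```

View pics/c1.png

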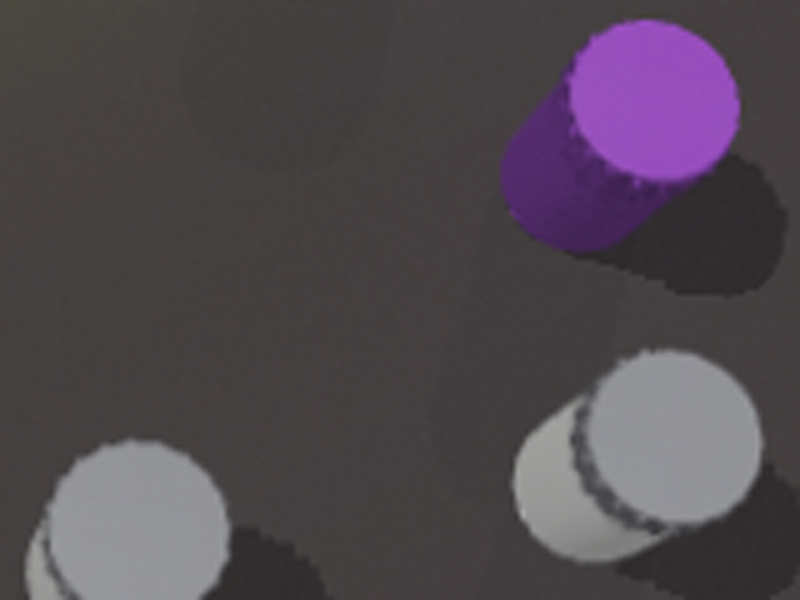

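View pics/c2.png

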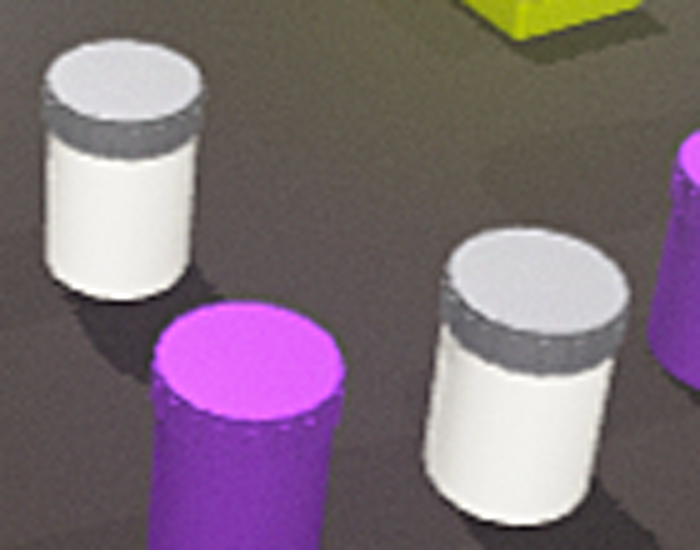

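View pics/c3.png

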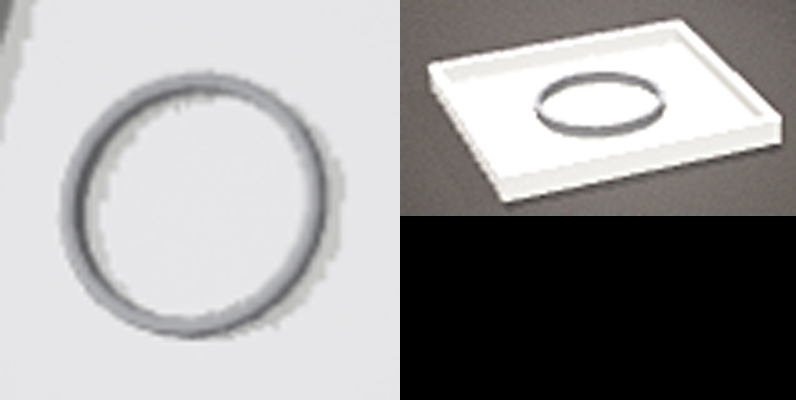

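```bash
python3 - <<'E'
from h import *
t=dict(np.load('pics/top0.npz'));s=dict(np.load('pics/side0.npz'))
for n,a,b,z in (('near',(387.4,255.2),(339.3,245.7),.08),('far',(494.7,237.2),(422.0,285.8),.08),('ring',(163.4,250.6),(250,202.7),.015)):
    print(n,tri(t,a,s,b),atz(t,*a,z),atz(s,*b,z))
for p in ((128,190),(226,207),(203,314),(100,294)): print('tray',atz(t,*p,.018))
for n,p in (('purp1',(490,171)),('purp2',(484,302))): print(n,atz(t,*p,.08))
E
```

```text
near (array([ 0.48898302, -0.0967072 ,  0.07975195]), np.float64(0.001177588279963214)) [ 0.48944505 -0.09699802  0.08      ] [ 0.48808916 -0.09687084  0.08      ]
far (array([ 0.51674843, -0.26617348,  0.08026024]), np.float64(2.844187709343449e-05)) [ 0.51681931 -0.26629172  0.08      ] [ 0.51702731 -0.26595852  0.08      ]
ring (array([0.51176289, 0.2738631 , 0.01113994]), np.float64(0.0009052898152144178)) [0.51139524 0.27222213 0.015     ] [0.50764627 0.267055   0.015     ]
tray [0.61973619 0.34293691 0.018     ]
tray [0.58662292 0.16699998 0.018     ]
tray [0.40458237 0.19810293 0.018     ]
tray [0.43697202 0.37579269 0.018     ]
purp1 [ 0.62633365 -0.26895696  0.08      ]
purp2 [ 0.41664143 -0.24120116  0.08      ]
```

```bash
python3 - <<'E'
from h import *
out=[]
for n in('top0','side0'):
    c=dict(np.load(f'pics/{n}.npz'));im=cv2.resize(cv2.imread(f'pics/{n}.png'),None,fx=4,fy=4,interpolation=cv2.INTER_CUBIC)
    a=np.linspace(0,2*np.pi,120)
    for (x,y,r,z,col) in ((.489,-.097,.028,.08,(0,0,255)),(.5168,-.2662,.028,.08,(0,0,255)),(.5115,.272,.046,.015,(0,0,255)),(.5115,.272,.046,.005,(0,200,0)),(.489,-.097,.027,0,(0,200,0)),(.5168,-.2662,.027,0,(0,200,0))):
        p=np.array([proj(c,(x+r*np.cos(t),y+r*np.sin(t),z)) for t in a])
        cv2.polylines(im,[np.int32((p+.5)*4-.5)],True,col,1)
    for b in (((120,205),(360,200)) if n=='top0' else ((205,165),(310,230))):
        w=(95 if b[0]<300 else 160);out.append(im[b[1]*4:b[1]*4+280,b[0]*4:b[0]*4+395] if b[0]<300 else cv2.resize(im[b[1]*4:b[1]*4+440,b[0]*4:b[0]*4+640],(395,280)))
cv2.imwrite('pics/ov.png',np.vstack([np.hstack(out[:2]),np.hstack(out[2:])]))
E
```

```text
(no output)
```

View pics/ov.png

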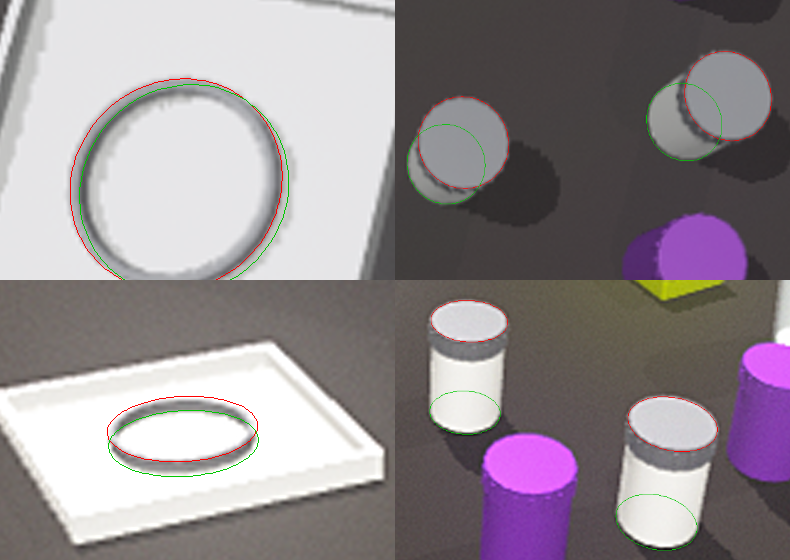

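Both jars and the ring line up with the overlay to about 2 mm. The pick targets are the grey-lidded jars, not the purple ones. I'll go to the near jar first, at (0.489, -0.097), with the jaws along world y.

```bash
python3 -m pendant '[{"tx":0.02,"ty":-0.04,"wz":0.03,"grip":0.0912},{"tx":0.04,"ty":-0.09,"wz":0.06,"grip":0.0912},{"tx":0.06,"ty":-0.14,"wz":0.1,"grip":0.0912},{"tx":0.08,"ty":-0.19,"wz":0.13,"grip":0.0912},{"tx":0.10,"ty":-0.24,"wz":0.16,"grip":0.0912},{"tx":0.12,"ty":-0.29,"wz":0.2,"grip":0.0912},{"tx":0.14,"ty":-0.34,"wz":0.23,"grip":0.0912},{"tx":0.16,"ty":-0.39,"wz":0.26,"grip":0.0912},{"tx":0.18,"ty":-0.44,"wz":0.3,"grip":0.0912},{"tx":0.20,"ty":-0.49,"wz":0.33,"grip":0.0912},{"tx":0.22,"ty":-0.54,"wz":0.36,"grip":0.0912},{"tx":0.24,"ty":-0.585,"wz":0.39,"grip":0.0912},{"tx":0.255,"ty":-0.615,"wz":0.41,"grip":0.0912},{"tx":0.259,"ty":-0.624,"wz":0.41,"grip":0.0912},{"tx":0.259,"ty":-0.624,"wz":0.41,"grip":0.0912},{"tx":0.259,"ty":-0.624,"wz":0.41,"grip":0.0912}]'
```

```text
invalid input
```

```bash
python3 -m pendant '[{"tx":0.02,"ty":-0.04,"tz":0,"wx":0,"wy":0,"wz":0.03,"grip":0.091}]'
```

```text
time: 0.22
position: [0.2497, 0.488, 0.2131]
ee_rot: [0.188, 0.982, -0.0, -0.0]
wrist_force: [0.7, -0.6, -0.0]
finger_gap: 0.0912
```

```bash
python3 -c "
from h import *
o=env.get_obs();print({k:np.round(v,3) for k,v in o.items()})"; python3 -m pendant --help | head -30
```

```text
{'time': np.float64(0.225), 'joint_pos': array([ 1.077,  0.278,  1.627,  0.   ,  1.237, -0.116]), 'dq': array([-0.544, -0.371,  0.539, -0.028, -0.141, -0.763]), 'joint_efforts': array([  5.151, -36.208, -24.315,   0.451,   0.07 ,   0.764]), 'position': array([0.25 , 0.488, 0.213]), 'ee_rot': array([ 0.188,  0.982, -0.   , -0.   ]), 'wrist_force': array([ 0.718, -0.603, -0.02 ]), 'ft_torque': array([0.007, 0.   , 0.001]), 'finger_gap': np.float64(0.091)}invalid input: not JSON, or not a number
```

The call needs every key in each row. I'll continue from the pose commanded now.

```bash
python3 -m pendant '[{"tx":0.02,"ty":-0.05,"tz":0,"wx":0,"wy":0,"wz":0.03,"grip":0.091},{"tx":0.04,"ty":-0.10,"tz":0,"wx":0,"wy":0,"wz":0.07,"grip":0.091},{"tx":0.06,"ty":-0.15,"tz":0,"wx":0,"wy":0,"wz":0.10,"grip":0.091},{"tx":0.08,"ty":-0.20,"tz":0,"wx":0,"wy":0,"wz":0.13,"grip":0.091},{"tx":0.10,"ty":-0.25,"tz":0,"wx":0,"wy":0,"wz":0.17,"grip":0.091},{"tx":0.12,"ty":-0.30,"tz":0,"wx":0,"wy":0,"wz":0.2,"grip":0.091},{"tx":0.14,"ty":-0.35,"tz":0,"wx":0,"wy":0,"wz":0.23,"grip":0.091},{"tx":0.16,"ty":-0.40,"tz":0,"wx":0,"wy":0,"wz":0.27,"grip":0.091},{"tx":0.18,"ty":-0.45,"tz":0,"wx":0,"wy":0,"wz":0.3,"grip":0.091},{"tx":0.20,"ty":-0.50,"tz":0,"wx":0,"wy":0,"wz":0.33,"grip":0.091},{"tx":0.22,"ty":-0.545,"tz":0,"wx":0,"wy":0,"wz":0.36,"grip":0.091},{"tx":0.235,"ty":-0.575,"tz":0,"wx":0,"wy":0,"wz":0.38,"grip":0.091},{"tx":0.239,"ty":-0.584,"tz":0,"wx":0,"wy":0,"wz":0.38,"grip":0.091},{"tx":0.239,"ty":-0.584,"tz":0,"wx":0,"wy":0,"wz":0.38,"grip":0.091},{"tx":0.239,"ty":-0.584,"tz":0,"wx":0,"wy":0,"wz":0.38,"grip":0.091},{"tx":0.239,"ty":-0.584,"tz":0,"wx":0,"wy":0,"wz":0.38,"grip":0.091}]'; python3 -c "
from h import *
from scipy.spatial.transform import Rotation as R
o=env.get_obs();print(o['joint_pos'],o['position'],R.from_quat(o['ee_rot']).as_matrix().round(3))"
```

```text
time: 2.22
position: [0.4888, -0.0961, 0.2141]
ee_rot: [0.0, 1.0, 0.0, 0.0]
wrist_force: [-0.7, 0.1, 1.2]
finger_gap: 0.0908
[-2.17348448e-01  1.98512878e-01  1.73283332e+00  3.43196341e-04
  1.21029621e+00 -1.78774662e+00] [ 0.48877773 -0.0960527   0.21412298] [[-1.     0.001  0.   ]
 [ 0.001  1.     0.   ]
 [-0.     0.    -1.   ]]
```

```bash
python3 -m pendant '[{"tx":0,"ty":-0.001,"tz":-0.03,"wx":0,"wy":0,"wz":0,"grip":0.091},{"tx":0,"ty":-0.001,"tz":-0.07,"wx":0,"wy":0,"wz":0,"grip":0.091},{"tx":0,"ty":-0.001,"tz":-0.1,"wx":0,"wy":0,"wz":0,"grip":0.091},{"tx":0,"ty":-0.001,"tz":-0.13,"wx":0,"wy":0,"wz":0,"grip":0.091},{"tx":0,"ty":-0.001,"tz":-0.155,"wx":0,"wy":0,"wz":0,"grip":0.091},{"tx":0,"ty":-0.001,"tz":-0.175,"wx":0,"wy":0,"wz":0,"grip":0.091},{"tx":0,"ty":-0.001,"tz":-0.183,"wx":0,"wy":0,"wz":0,"grip":0.091},{"tx":0,"ty":-0.001,"tz":-0.183,"wx":0,"wy":0,"wz":0,"grip":0.091},{"tx":0,"ty":-0.001,"tz":-0.183,"wx":0,"wy":0,"wz":0,"grip":0.091}]'; python3 -c "
from h import *
snap('side','s1');o=env.get_obs();print(o['wrist_force'])"
```

```text
time: 3.35
position: [0.4898, -0.0981, 0.0318]
ee_rot: [0.001, 1.0, -0.0, 0.001]
wrist_force: [-0.7, 0.8, 0.9]
finger_gap: 0.0911
[ 0.43710996 -0.25135584  0.70268917]
```

View pics/s1.png

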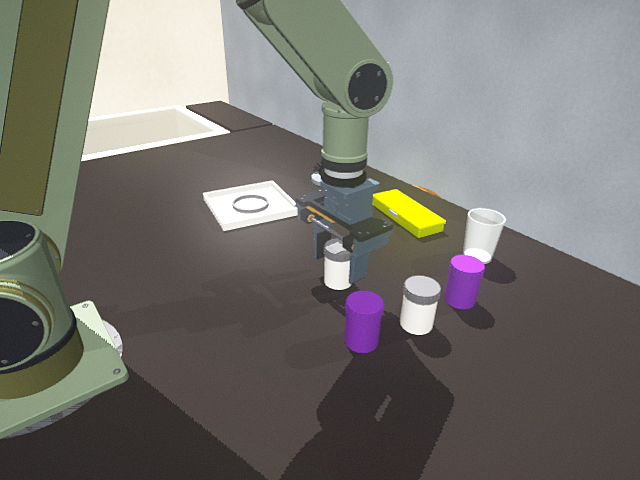

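The fingers straddle the near jar, with the right finger at (357,262) and the jar at (337,270). I'll close and lift in small steps.

```bash
python3 -m pendant '[{"tx":0,"ty":0,"tz":0,"wx":0,"wy":0,"wz":0,"grip":0.045},{"tx":0,"ty":0,"tz":0,"wx":0,"wy":0,"wz":0,"grip":0.045},{"tx":0,"ty":0,"tz":0,"wx":0,"wy":0,"wz":0,"grip":0.045},{"tx":0,"ty":0,"tz":0,"wx":0,"wy":0,"wz":0,"grip":0.045},{"tx":0,"ty":0,"tz":0,"wx":0,"wy":0,"wz":0,"grip":0.045},{"tx":0,"ty":0,"tz":0,"wx":0,"wy":0,"wz":0,"grip":0.045},{"tx":0,"ty":0,"tz":0,"wx":0,"wy":0,"wz":0,"grip":0.045},{"tx":0,"ty":0,"tz":0,"wx":0,"wy":0,"wz":0,"grip":0.045}]'
python3 -m pendant '[{"tx":0,"ty":0,"tz":0.01,"wx":0,"wy":0,"wz":0,"grip":0.045},{"tx":0,"ty":0,"tz":0.025,"wx":0,"wy":0,"wz":0,"grip":0.045},{"tx":0,"ty":0,"tz":0.04,"wx":0,"wy":0,"wz":0,"grip":0.045},{"tx":0,"ty":0,"tz":0.04,"wx":0,"wy":0,"wz":0,"grip":0.045},{"tx":0,"ty":0,"tz":0.04,"wx":0,"wy":0,"wz":0,"grip":0.045},{"tx":0,"ty":0,"tz":0.04,"wx":0,"wy":0,"wz":0,"grip":0.045}]'
python3 -c "
from h import *
for i in range(4): o=env.get_obs();print(o['time'],o['wrist_force'],o['joint_efforts'][1:3]); snap('side','s2')"
```

```text
time: 4.4
position: [0.4892, -0.098, 0.031]
ee_rot: [0.001, 1.0, 0.0, 0.0]
wrist_force: [-0.7, 0.7, 1.2]
finger_gap: 0.0553
time: 5.15
position: [0.4887, -0.098, 0.0705]
ee_rot: [0.001, 1.0, 0.0, -0.001]
wrist_force: [0.2, -0.4, -2.2]
finger_gap: 0.0553
5.15 [ 0.19505317 -0.36840292 -2.19695864] [-38.54507804 -18.62518072]
5.2 [-0.28250394  0.4001447  -2.14380332] [-38.47103119 -18.57161522]
5.25 [ 0.14185208 -1.00144211 -1.98990689] [-38.41168642 -18.54109883]
5.3 [-0.96474345 -0.30040901 -2.42453031] [-38.36599946 -18.52645755]
```

View pics/s2.png

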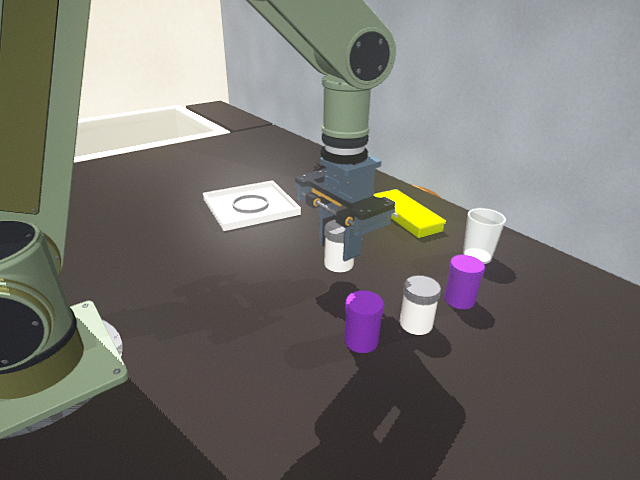

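The near jar is lifted and upright at (339,250). The wrist force changed by about 3.3 N (+1.0 to -2.2), i.e. about 0.33 kg, so this is the lighter one. I'll put it back and take the far jar.

```bash
python3 -m pendant '[{"tx":0,"ty":0,"tz":-0.015,"wx":0,"wy":0,"wz":0,"grip":0.045},{"tx":0,"ty":0,"tz":-0.03,"wx":0,"wy":0,"wz":0,"grip":0.045},{"tx":0,"ty":0,"tz":-0.037,"wx":0,"wy":0,"wz":0,"grip":0.045},{"tx":0,"ty":0,"tz":-0.04,"wx":0,"wy":0,"wz":0,"grip":0.045},{"tx":0,"ty":0,"tz":-0.04,"wx":0,"wy":0,"wz":0,"grip":0.045},{"tx":0,"ty":0,"tz":-0.04,"wx":0,"wy":0,"wz":0,"grip":0.045},{"tx":0,"ty":0,"tz":-0.04,"wx":0,"wy":0,"wz":0,"grip":0.091},{"tx":0,"ty":0,"tz":-0.04,"wx":0,"wy":0,"wz":0,"grip":0.091},{"tx":0,"ty":0,"tz":-0.04,"wx":0,"wy":0,"wz":0,"grip":0.091},{"tx":0,"ty":0,"tz":-0.04,"wx":0,"wy":0,"wz":0,"grip":0.091},{"tx":0,"ty":0,"tz":-0.04,"wx":0,"wy":0,"wz":0,"grip":0.091},{"tx":0,"ty":0,"tz":-0.04,"wx":0,"wy":0,"wz":0,"grip":0.091}]'
```

```text
time: 6.85
position: [0.4892, -0.098, 0.031]
ee_rot: [0.001, 1.0, 0.0, 0.0]
wrist_force: [-0.6, 0.8, -0.7]
finger_gap: 0.0909
```

```bash
python3 -m pendant '[{"tx":0,"ty":0,"tz":0.03,"wx":0,"wy":0,"wz":0,"grip":0.091},{"tx":0,"ty":0,"tz":0.07,"wx":0,"wy":0,"wz":0,"grip":0.091},{"tx":0,"ty":0,"tz":0.11,"wx":0,"wy":0,"wz":0,"grip":0.091},{"tx":0.005,"ty":-0.03,"tz":0.12,"wx":0,"wy":0,"wz":0,"grip":0.091},{"tx":0.013,"ty":-0.08,"tz":0.12,"wx":0,"wy":0,"wz":0,"grip":0.091},{"tx":0.021,"ty":-0.13,"tz":0.12,"wx":0,"wy":0,"wz":0,"grip":0.091},{"tx":0.027,"ty":-0.16,"tz":0.12,"wx":0,"wy":0,"wz":0,"grip":0.091},{"tx":0.028,"ty":-0.168,"tz":0.12,"wx":0,"wy":0,"wz":0,"grip":0.091},{"tx":0.028,"ty":-0.168,"tz":0.12,"wx":0,"wy":0,"wz":0,"grip":0.091},{"tx":0.028,"ty":-0.168,"tz":0.09,"wx":0,"wy":0,"wz":0,"grip":0.091},{"tx":0.028,"ty":-0.168,"tz":0.06,"wx":0,"wy":0,"wz":0,"grip":0.091},{"tx":0.028,"ty":-0.168,"tz":0.03,"wx":0,"wy":0,"wz":0,"grip":0.091},{"tx":0.028,"ty":-0.168,"tz":0.01,"wx":0,"wy":0,"wz":0,"grip":0.091},{"tx":0.028,"ty":-0.168,"tz":0,"wx":0,"wy":0,"wz":0,"grip":0.091},{"tx":0.028,"ty":-0.168,"tz":0,"wx":0,"wy":0,"wz":0,"grip":0.091},{"tx":0.028,"ty":-0.168,"tz":0,"wx":0,"wy":0,"wz":0,"grip":0.091}]'; python3 -c "
from h import *
snap('side','s3');o=env.get_obs();print(o['wrist_force'])"
```

```text
time: 8.85
position: [0.5178, -0.266, 0.032]
ee_rot: [0.001, 1.0, -0.0, 0.001]
wrist_force: [0.5, -0.2, -0.3]
finger_gap: 0.0913
[-0.23797392 -0.52240052 -0.26359495]
```

View pics/s3.png

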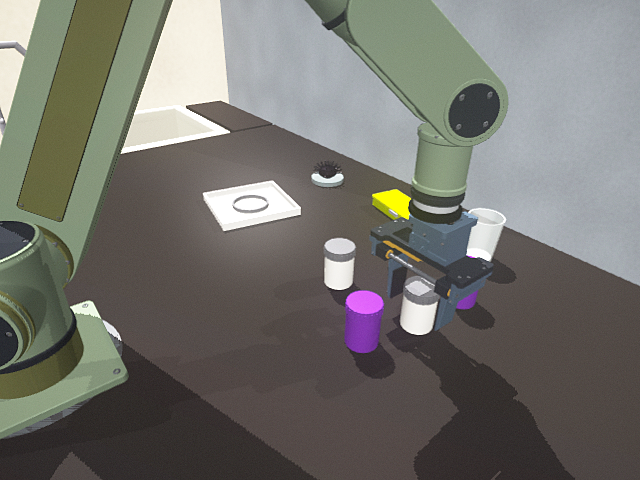

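The near jar stands upright again at (340,263). The fingers straddle the far jar at (419,307). I'll close and lift.

```bash
python3 -m pendant '[{"tx":0,"ty":0,"tz":0,"wx":0,"wy":0,"wz":0,"grip":0.045},{"tx":0,"ty":0,"tz":0,"wx":0,"wy":0,"wz":0,"grip":0.045},{"tx":0,"ty":0,"tz":0,"wx":0,"wy":0,"wz":0,"grip":0.045},{"tx":0,"ty":0,"tz":0,"wx":0,"wy":0,"wz":0,"grip":0.045},{"tx":0,"ty":0,"tz":0,"wx":0,"wy":0,"wz":0,"grip":0.045},{"tx":0,"ty":0,"tz":0,"wx":0,"wy":0,"wz":0,"grip":0.045},{"tx":0,"ty":0,"tz":0,"wx":0,"wy":0,"wz":0,"grip":0.045},{"tx":0,"ty":0,"tz":0,"wx":0,"wy":0,"wz":0,"grip":0.045}]'
python3 -m pendant '[{"tx":0,"ty":0,"tz":0.01,"wx":0,"wy":0,"wz":0,"grip":0.045},{"tx":0,"ty":0,"tz":0.025,"wx":0,"wy":0,"wz":0,"grip":0.045},{"tx":0,"ty":0,"tz":0.04,"wx":0,"wy":0,"wz":0,"grip":0.045},{"tx":0,"ty":0,"tz":0.04,"wx":0,"wy":0,"wz":0,"grip":0.045},{"tx":0,"ty":0,"tz":0.04,"wx":0,"wy":0,"wz":0,"grip":0.045},{"tx":0,"ty":0,"tz":0.04,"wx":0,"wy":0,"wz":0,"grip":0.045}]'
python3 -c "
from h import *
for i in range(4): o=env.get_obs();print(o['time'],o['wrist_force'],o['joint_efforts'][1:3]); snap('side','s4')"
```

```text
time: 9.9
position: [0.5173, -0.2665, 0.0311]
ee_rot: [0.001, 1.0, -0.0, 0.0]
wrist_force: [-0.6, -4.4, 2.2]
finger_gap: 0.055
time: 10.65
position: [0.5167, -0.2658, 0.0704]
ee_rot: [0.001, 1.0, 0.0, -0.001]
wrist_force: [-0.4, 0.5, -8.0]
finger_gap: 0.0552
10.65 [-0.39240678  0.45508236 -8.0190457 ] [-48.88003349 -21.68765366]
10.7 [ 0.54718715  0.03614394 -7.65353001] [-48.78039479 -21.61287546]
10.75 [ 0.2354533  -0.11054476 -7.48060523] [-48.7066555  -21.57346845]
10.8 [-0.10022899  0.64897858 -7.55860217] [-48.65348697 -21.55662775]
```

View pics/s4.png

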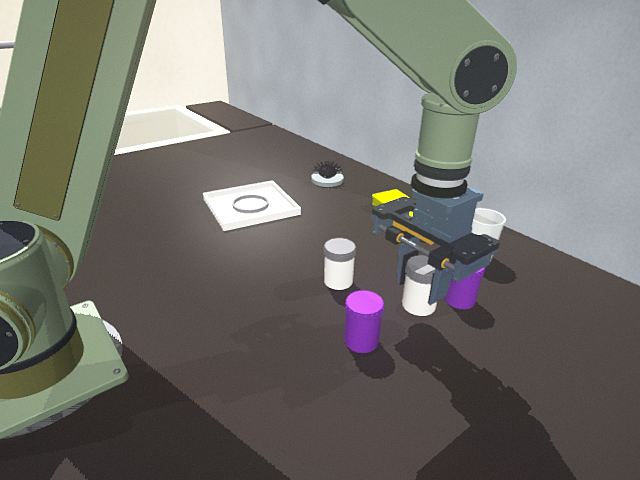

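The force is about -7.6 N, so this is the heavy jar at about 0.77 kg. It hangs upright at (420,290). I'll carry it to the seat: dx = -0.005, dy = +0.538.

```bash
python3 -m pendant '[{"tx":0,"ty":0,"tz":0.03,"wx":0,"wy":0,"wz":0,"grip":0.045},{"tx":0,"ty":0.01,"tz":0.07,"wx":0,"wy":0,"wz":0,"grip":0.045},{"tx":0,"ty":0.03,"tz":0.10,"wx":0,"wy":0,"wz":0,"grip":0.045},{"tx":0,"ty":0.06,"tz":0.12,"wx":0,"wy":0,"wz":0,"grip":0.045},{"tx":0,"ty":0.10,"tz":0.12,"wx":0,"wy":0,"wz":0,"grip":0.045},{"tx":0,"ty":0.14,"tz":0.12,"wx":0,"wy":0,"wz":0,"grip":0.045},{"tx":0,"ty":0.18,"tz":0.12,"wx":0,"wy":0,"wz":0,"grip":0.045},{"tx":-0.002,"ty":0.22,"tz":0.12,"wx":0,"wy":0,"wz":0,"grip":0.045},{"tx":-0.002,"ty":0.26,"tz":0.12,"wx":0,"wy":0,"wz":0,"grip":0.045},{"tx":-0.002,"ty":0.30,"tz":0.12,"wx":0,"wy":0,"wz":0,"grip":0.045},{"tx":-0.004,"ty":0.34,"tz":0.12,"wx":0,"wy":0,"wz":0,"grip":0.045},{"tx":-0.005,"ty":0.38,"tz":0.12,"wx":0,"wy":0,"wz":0,"grip":0.045},{"tx":-0.005,"ty":0.42,"tz":0.12,"wx":0,"wy":0,"wz":0,"grip":0.045},{"tx":-0.005,"ty":0.46,"tz":0.12,"wx":0,"wy":0,"wz":0,"grip":0.045},{"tx":-0.005,"ty":0.49,"tz":0.12,"wx":0,"wy":0,"wz":0,"grip":0.045},{"tx":-0.005,"ty":0.515,"tz":0.12,"wx":0,"wy":0,"wz":0,"grip":0.045},{"tx":-0.005,"ty":0.53,"tz":0.12,"wx":0,"wy":0,"wz":0,"grip":0.045},{"tx":-0.005,"ty":0.538,"tz":0.12,"wx":0,"wy":0,"wz":0,"grip":0.045},{"tx":-0.005,"ty":0.538,"tz":0.12,"wx":0,"wy":0,"wz":0,"grip":0.045},{"tx":-0.005,"ty":0.538,"tz":0.12,"wx":0,"wy":0,"wz":0,"grip":0.045}]'; python3 -c "
from h import *
snap('side','s5');snap('top','t5');o=env.get_obs();print(o['wrist_force'],o['position'])"
```

```text
time: 13.35
position: [0.5121, 0.2711, 0.1909]
ee_rot: [0.001, 1.0, -0.0, -0.0]
wrist_force: [0.3, 0.2, -7.0]
finger_gap: 0.0553
[-0.54623    -0.86210819 -7.13535143] [0.51220672 0.27118757 0.19104719]
```

View pics/s5.png

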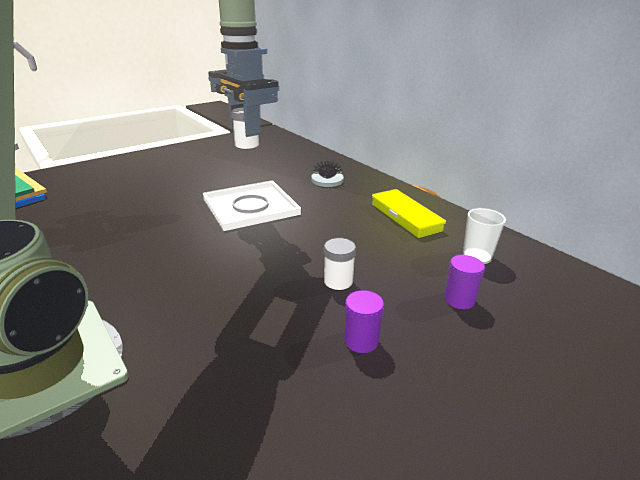

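View pics/t5.png

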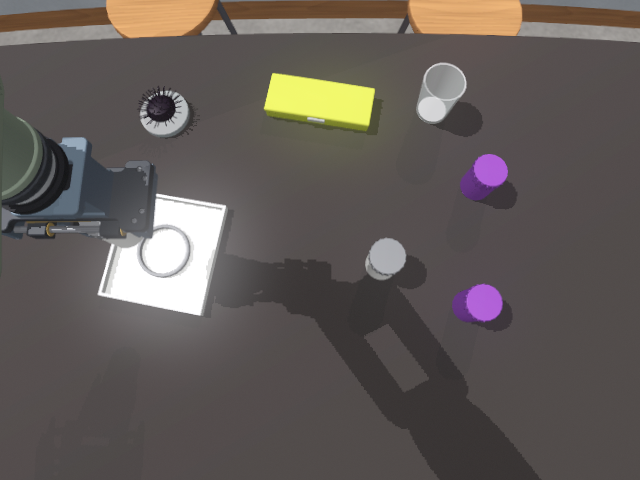

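The jar hangs upright at (246,130) in the side view, over the seat. I'll lower it to 10 mm above the floor and look.

```bash
python3 -m pendant '[{"tx":0,"ty":0,"tz":-0.02,"wx":0,"wy":0,"wz":0,"grip":0.045},{"tx":0,"ty":0,"tz":-0.05,"wx":0,"wy":0,"wz":0,"grip":0.045},{"tx":0,"ty":0,"tz":-0.08,"wx":0,"wy":0,"wz":0,"grip":0.045},{"tx":0,"ty":0,"tz":-0.11,"wx":0,"wy":0,"wz":0,"grip":0.045},{"tx":0,"ty":0,"tz":-0.13,"wx":0,"wy":0,"wz":0,"grip":0.045},{"tx":0,"ty":0,"tz":-0.14,"wx":0,"wy":0,"wz":0,"grip":0.045},{"tx":0,"ty":0,"tz":-0.145,"wx":0,"wy":0,"wz":0,"grip":0.045},{"tx":0,"ty":0,"tz":-0.145,"wx":0,"wy":0,"wz":0,"grip":0.045},{"tx":0,"ty":0,"tz":-0.145,"wx":0,"wy":0,"wz":0,"grip":0.045}]'; python3 - <<'E'
from h import *
c=snap('side','s6');o=env.get_obs();print(o['wrist_force'],o['position'])
im=cv2.imread('pics/s6.png');im=cv2.resize(im[90:240,180:320],None,fx=4,fy=4,interpolation=cv2.INTER_CUBIC)
a=np.linspace(0,6.283,100)
for r,z in((.027,.015),(.04,.015),(.028,.095)):
    p=np.array([proj(c,(.5115+r*np.cos(t),.272+r*np.sin(t),z)) for t in a])-[180,90]
    cv2.polylines(im,[np.int32((p+.5)*4)],True,(0,0,255),1)
cv2.imwrite('pics/s6c.png',im)
E
```

```text
time: 14.58
position: [0.5127, 0.2722, 0.0468]
ee_rot: [0.001, 1.0, 0.0, 0.001]
wrist_force: [0.0, -0.8, -7.3]
finger_gap: 0.0551
[ 0.45301629 -0.05923454 -6.2583669 ] [0.5126899  0.27221436 0.04681265]
```

View pics/s6c.png

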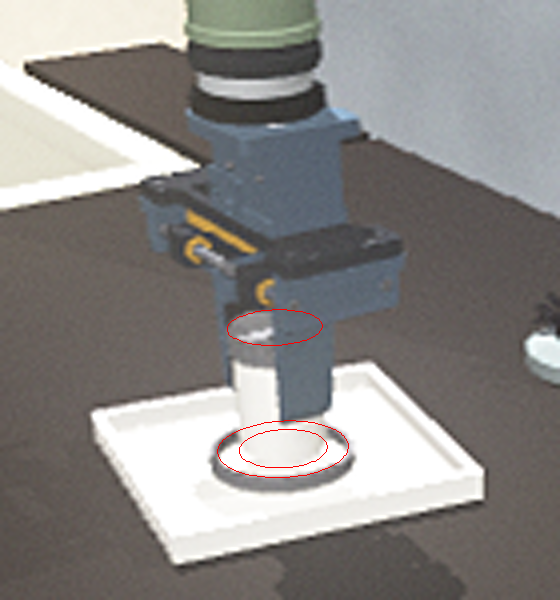

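The jar sits centred in the ring, matching the overlay at crop (283,450). I'll lower the last 10 mm, watch the force, then release.

```bash
python3 -m pendant '[{"tx":0,"ty":0,"tz":-0.004,"wx":0,"wy":0,"wz":0,"grip":0.045},{"tx":0,"ty":0,"tz":-0.007,"wx":0,"wy":0,"wz":0,"grip":0.045},{"tx":0,"ty":0,"tz":-0.010,"wx":0,"wy":0,"wz":0,"grip":0.045},{"tx":0,"ty":0,"tz":-0.010,"wx":0,"wy":0,"wz":0,"grip":0.045},{"tx":0,"ty":0,"tz":-0.010,"wx":0,"wy":0,"wz":0,"grip":0.045}]'
```

```text
time: 15.25
position: [0.5124, 0.272, 0.0361]
ee_rot: [0.001, 1.0, 0.0, 0.0]
wrist_force: [0.8, -0.3, -4.6]
finger_gap: 0.0551
```

Some of the weight is now on the tray (-7.3 to -4.6 N). I'll go 1 mm further before opening.

```bash
python3 -m pendant '[{"tx":0,"ty":0,"tz":-0.001,"wx":0,"wy":0,"wz":0,"grip":0.045},{"tx":0,"ty":0,"tz":-0.001,"wx":0,"wy":0,"wz":0,"grip":0.045},{"tx":0,"ty":0,"tz":-0.001,"wx":0,"wy":0,"wz":0,"grip":0.045}]'; python3 -m pendant '[{"tx":0,"ty":0,"tz":0,"wx":0,"wy":0,"wz":0,"grip":0.091},{"tx":0,"ty":0,"tz":0,"wx":0,"wy":0,"wz":0,"grip":0.091},{"tx":0,"ty":0,"tz":0,"wx":0,"wy":0,"wz":0,"grip":0.091},{"tx":0,"ty":0,"tz":0,"wx":0,"wy":0,"wz":0,"grip":0.091},{"tx":0,"ty":0,"tz":0,"wx":0,"wy":0,"wz":0,"grip":0.091},{"tx":0,"ty":0,"tz":0,"wx":0,"wy":0,"wz":0,"grip":0.091},{"tx":0,"ty":0,"tz":0,"wx":0,"wy":0,"wz":0,"grip":0.091},{"tx":0,"ty":0,"tz":0.03,"wx":0,"wy":0,"wz":0,"grip":0.091},{"tx":0,"ty":0,"tz":0.07,"wx":0,"wy":0,"wz":0,"grip":0.091},{"tx":0,"ty":0,"tz":0.12,"wx":0,"wy":0,"wz":0,"grip":0.091},{"tx":0,"ty":-0.04,"tz":0.15,"wx":0,"wy":0,"wz":0,"grip":0.091},{"tx":0,"ty":-0.09,"tz":0.15,"wx":0,"wy":0,"wz":0,"grip":0.091},{"tx":0,"ty":-0.14,"tz":0.15,"wx":0,"wy":0,"wz":0,"grip":0.091},{"tx":0,"ty":-0.19,"tz":0.15,"wx":0,"wy":0,"wz":0,"grip":0.091},{"tx":-0.005,"ty":-0.24,"tz":0.15,"wx":0,"wy":0,"wz":0,"grip":0.091},{"tx":-0.01,"ty":-0.29,"tz":0.15,"wx":0,"wy":0,"wz":0,"grip":0.091},{"tx":-0.015,"ty":-0.33,"tz":0.15,"wx":0,"wy":0,"wz":0,"grip":0.091},{"tx":-0.02,"ty":-0.36,"tz":0.15,"wx":0,"wy":0,"wz":0,"grip":0.091},{"tx":-0.023,"ty":-0.369,"tz":0.15,"wx":0,"wy":0,"wz":0,"grip":0.091},{"tx":-0.023,"ty":-0.369,"tz":0.15,"wx":0,"wy":0,"wz":0,"grip":0.091}]'; python3 - <<'E'
from h import *
snap('side','s7');snap('top','t7');o=env.get_obs();print(o['wrist_force'],o['position'])
E
```

```text
time: 15.62
position: [0.5126, 0.272, 0.0361]
ee_rot: [0.001, 1.0, 0.0, 0.001]
wrist_force: [-1.8, -2.2, 6.5]
finger_gap: 0.0555
time: 18.12
position: [0.489, -0.0969, 0.185]
ee_rot: [0.001, 1.0, 0.0, -0.0]
wrist_force: [0.0, -0.0, 0.1]
finger_gap: 0.0912
[-0.14578096  0.57449066  0.33475482] [ 0.48927901 -0.09617118  0.18498267]
```

View pics/s7.png

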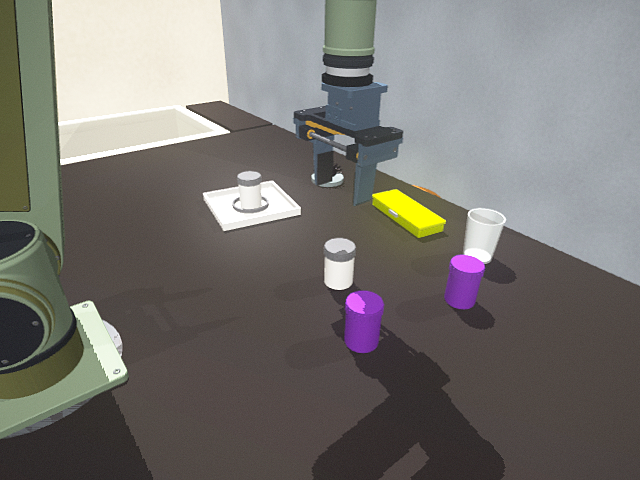

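View pics/t7.png

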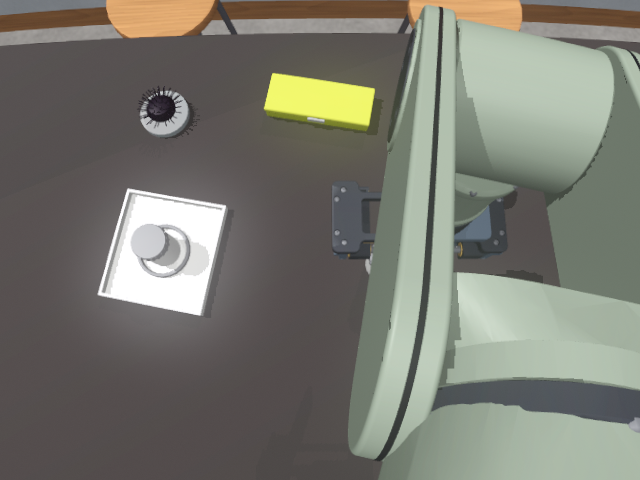

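The heavy jar stands upright in the seat, with its lid at (150,242) in the top view and (249,178) in the side view. The light jar stands at (340,263). I'll measure the seated lid in enlarged crops.

```bash
python3 - <<'E'
import cv2,numpy as np
t=cv2.imread('pics/top7.png') if 0 else cv2.imread('pics/t7.png');s=cv2.imread('pics/s7.png')
f=lambda im,x,y:cv2.resize(im[y:y+50,x:x+50],None,fx=8,fy=8,interpolation=cv2.INTER_CUBIC)
cv2.imwrite('pics/c7.png',np.hstack([f(t,125,217),f(s,225,165)]))
E
```

```text
(no output)
```

View pics/c7.png

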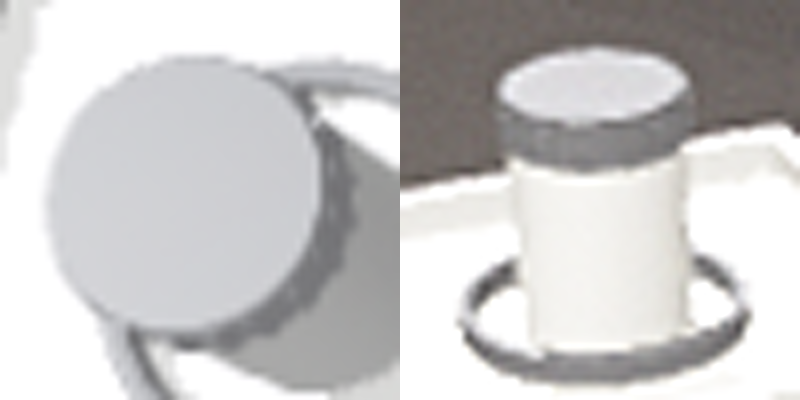

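```bash
python3 - <<'E'
from h import *
t=dict(np.load('pics/t7.npz'));s=dict(np.load('pics/s7.npz'))
print(tri(t,(147.5,240.7),s,(249.0,175.2)),atz(t,147.5,240.7,.085),atz(s,249,175.2,.085))
# near jar in side view vs before
a=cv2.imread('pics/side0.png');b=cv2.imread('pics/s7.png')
print(cv2.phaseCorrelate(*[np.float32(cv2.cvtColor(i[236:294,320:360],6)) for i in(a,b)]))
E
```

```text
(array([0.5133153 , 0.27286865, 0.08430941]), np.float64(7.178099710562698e-05)) [0.51319288 0.27256807 0.085     ] [0.51249659 0.2714071  0.085     ]
((0.15218519522950302, 0.0536579993301558), 0.8735588924090067)
```

The seated jar is at (0.513, 0.272), about 1.5 mm from the seat centre, and the light jar hasn't moved. I'll fetch the light jar.

```bash
python3 -m pendant '[{"tx":0,"ty":-0.001,"tz":-0.03,"wx":0,"wy":0,"wz":0,"grip":0.091},{"tx":0,"ty":-0.001,"tz":-0.07,"wx":0,"wy":0,"wz":0,"grip":0.091},{"tx":0,"ty":-0.001,"tz":-0.11,"wx":0,"wy":0,"wz":0,"grip":0.091},{"tx":0,"ty":-0.001,"tz":-0.14,"wx":0,"wy":0,"wz":0,"grip":0.091},{"tx":0,"ty":-0.001,"tz":-0.152,"wx":0,"wy":0,"wz":0,"grip":0.091},{"tx":0,"ty":-0.001,"tz":-0.154,"wx":0,"wy":0,"wz":0,"grip":0.091},{"tx":0,"ty":-0.001,"tz":-0.154,"wx":0,"wy":0,"wz":0,"grip":0.091},{"tx":0,"ty":-0.001,"tz":-0.154,"wx":0,"wy":0,"wz":0,"grip":0.045},{"tx":0,"ty":-0.001,"tz":-0.154,"wx":0,"wy":0,"wz":0,"grip":0.045},{"tx":0,"ty":-0.001,"tz":-0.154,"wx":0,"wy":0,"wz":0,"grip":0.045},{"tx":0,"ty":-0.001,"tz":-0.154,"wx":0,"wy":0,"wz":0,"grip":0.045},{"tx":0,"ty":-0.001,"tz":-0.154,"wx":0,"wy":0,"wz":0,"grip":0.045},{"tx":0,"ty":-0.001,"tz":-0.154,"wx":0,"wy":0,"wz":0,"grip":0.045},{"tx":0,"ty":-0.001,"tz":-0.154,"wx":0,"wy":0,"wz":0,"grip":0.045},{"tx":0,"ty":-0.001,"tz":-0.154,"wx":0,"wy":0,"wz":0,"grip":0.045}]'
```

```text
time: 20.1
position: [0.4892, -0.0981, 0.0311]
ee_rot: [0.001, 1.0, 0.0, 0.0]
wrist_force: [-0.8, 0.6, 3.7]
finger_gap: 0.0554
```

```bash
python3 -m pendant '[{"tx":0,"ty":0,"tz":0.02,"wx":0,"wy":0,"wz":0,"grip":0.045},{"tx":0,"ty":0,"tz":0.06,"wx":0,"wy":0,"wz":0,"grip":0.045},{"tx":0,"ty":0,"tz":0.10,"wx":0,"wy":0,"wz":0,"grip":0.045},{"tx":0,"ty":0.01,"tz":0.14,"wx":0,"wy":0,"wz":0,"grip":0.045},{"tx":0.002,"ty":0.04,"tz":0.16,"wx":0,"wy":0,"wz":0,"grip":0.045},{"tx":0.005,"ty":0.08,"tz":0.165,"wx":0,"wy":0,"wz":0,"grip":0.045},{"tx":0.008,"ty":0.12,"tz":0.165,"wx":0,"wy":0,"wz":0,"grip":0.045},{"tx":0.011,"ty":0.16,"tz":0.165,"wx":0,"wy":0,"wz":0,"grip":0.045},{"tx":0.014,"ty":0.20,"tz":0.165,"wx":0,"wy":0,"wz":0,"grip":0.045},{"tx":0.017,"ty":0.24,"tz":0.165,"wx":0,"wy":0,"wz":0,"grip":0.045},{"tx":0.02,"ty":0.28,"tz":0.165,"wx":0,"wy":0,"wz":0,"grip":0.045},{"tx":0.022,"ty":0.32,"tz":0.165,"wx":0,"wy":0,"wz":0,"grip":0.045},{"tx":0.023,"ty":0.345,"tz":0.165,"wx":0,"wy":0,"wz":0,"grip":0.045},{"tx":0.024,"ty":0.362,"tz":0.165,"wx":0,"wy":0,"wz":0,"grip":0.045},{"tx":0.024,"ty":0.37,"tz":0.165,"wx":0,"wy":0,"wz":0,"grip":0.045},{"tx":0.024,"ty":0.37,"tz":0.165,"wx":0,"wy":0,"wz":0,"grip":0.045},{"tx":0.024,"ty":0.37,"tz":0.135,"wx":0,"wy":0,"wz":0,"grip":0.045},{"tx":0.024,"ty":0.37,"tz":0.11,"wx":0,"wy":0,"wz":0,"grip":0.045},{"tx":0.024,"ty":0.37,"tz":0.1,"wx":0,"wy":0,"wz":0,"grip":0.045},{"tx":0.024,"ty":0.37,"tz":0.1,"wx":0,"wy":0,"wz":0,"grip":0.045}]'; python3 - <<'E'
from h import *
c=snap('side','s8');o=env.get_obs();print(o['wrist_force'],o['position'])
im=cv2.imread('pics/s8.png');cv2.imwrite('pics/s8c.png',cv2.resize(im[90:240,180:320],None,fx=4,fy=4,interpolation=cv2.INTER_CUBIC))
E
```

```text
time: 22.6
position: [0.5131, 0.2713, 0.1308]
ee_rot: [0.001, 1.0, -0.0, -0.0]
wrist_force: [0.3, 0.3, -2.3]
finger_gap: 0.0553
[ 0.31975316 -0.09809113 -2.45482699] [0.51364354 0.27172722 0.13159533]
```

View pics/s8c.png

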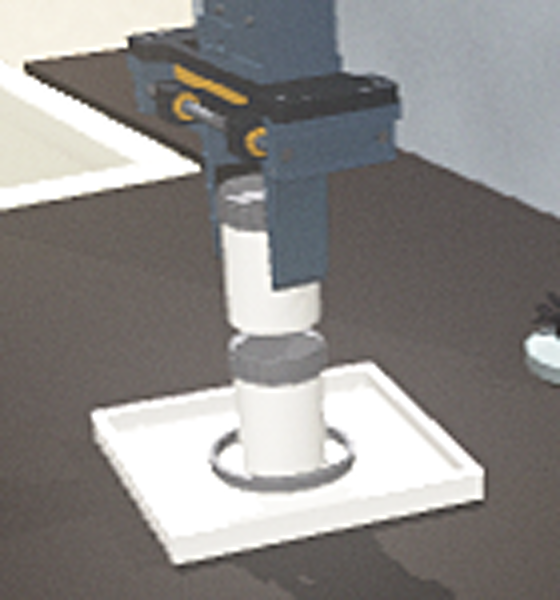

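The upper jar is aligned over the lower lid: its bottom centre is at crop x≈276 and the lid at ≈278, along the slight lean of the verticals. I'll lower 15 mm, the last part slowly.

```bash
python3 -m pendant '[{"tx":0,"ty":0,"tz":-0.006,"wx":0,"wy":0,"wz":0,"grip":0.045},{"tx":0,"ty":0,"tz":-0.010,"wx":0,"wy":0,"wz":0,"grip":0.045},{"tx":0,"ty":0,"tz":-0.013,"wx":0,"wy":0,"wz":0,"grip":0.045},{"tx":0,"ty":0,"tz":-0.015,"wx":0,"wy":0,"wz":0,"grip":0.045},{"tx":0,"ty":0,"tz":-0.015,"wx":0,"wy":0,"wz":0,"grip":0.045},{"tx":0,"ty":0,"tz":-0.015,"wx":0,"wy":0,"wz":0,"grip":0.045}]'; python3 -c "
from h import *
for i in range(2): o=env.get_obs();print(o['wrist_force'],o['position']);snap('side','s9')"
```

```text
time: 23.4
position: [0.5133, 0.272, 0.1162]
ee_rot: [0.001, 1.0, 0.0, 0.0]
wrist_force: [-0.5, 0.4, -1.0]
finger_gap: 0.0556
[-0.49513124  0.40398126 -1.04031257] [0.51329788 0.27200775 0.11617221]
[-0.26020885  0.79341827  0.43641122] [0.51328744 0.27203378 0.11613725]
```

The weight has come off (-2.4 to about 0 N), so the jar is standing on the lid. I'll release it, rise straight up and look.

```bash
python3 -m pendant '[{"tx":0,"ty":0,"tz":0,"wx":0,"wy":0,"wz":0,"grip":0.091},{"tx":0,"ty":0,"tz":0,"wx":0,"wy":0,"wz":0,"grip":0.091},{"tx":0,"ty":0,"tz":0,"wx":0,"wy":0,"wz":0,"grip":0.091},{"tx":0,"ty":0,"tz":0,"wx":0,"wy":0,"wz":0,"grip":0.091},{"tx":0,"ty":0,"tz":0,"wx":0,"wy":0,"wz":0,"grip":0.091},{"tx":0,"ty":0,"tz":0,"wx":0,"wy":0,"wz":0,"grip":0.091},{"tx":0,"ty":0,"tz":0,"wx":0,"wy":0,"wz":0,"grip":0.091},{"tx":0,"ty":0,"tz":0,"wx":0,"wy":0,"wz":0,"grip":0.091},{"tx":0,"ty":0,"tz":0.02,"wx":0,"wy":0,"wz":0,"grip":0.091},{"tx":0,"ty":0,"tz":0.05,"wx":0,"wy":0,"wz":0,"grip":0.091},{"tx":0,"ty":0,"tz":0.09,"wx":0,"wy":0,"wz":0,"grip":0.091},{"tx":0,"ty":0,"tz":0.13,"wx":0,"wy":0,"wz":0,"grip":0.091},{"tx":0,"ty":-0.04,"tz":0.14,"wx":0,"wy":0,"wz":0,"grip":0.091},{"tx":0,"ty":-0.09,"tz":0.14,"wx":0,"wy":0,"wz":0,"grip":0.091},{"tx":0,"ty":-0.14,"tz":0.14,"wx":0,"wy":0,"wz":0,"grip":0.091},{"tx":0,"ty":-0.19,"tz":0.14,"wx":0,"wy":0,"wz":0,"grip":0.091},{"tx":0,"ty":-0.24,"tz":0.14,"wx":0,"wy":0,"wz":0,"grip":0.091},{"tx":0,"ty":-0.27,"tz":0.14,"wx":0,"wy":0,"wz":0,"grip":0.091},{"tx":0,"ty":-0.28,"tz":0.14,"wx":0,"wy":0,"wz":0,"grip":0.091},{"tx":0,"ty":-0.28,"tz":0.14,"wx":0,"wy":0,"wz":0,"grip":0.091}]'; python3 - <<'E'
from h import *
snap('side','s10');snap('top','t10');o=env.get_obs();print(o['wrist_force'],o['position'],o['time'])
t=cv2.imread('pics/t10.png');s=cv2.imread('pics/s10.png')
f=lambda im,x,y:cv2.resize(im[y:y+100,x:x+80],None,fx=5,fy=5,interpolation=cv2.INTER_CUBIC)
cv2.imwrite('pics/c10.png',np.hstack([f(t,100,190),f(s,210,135)]))
E
```

```text
time: 26.0
position: [0.5132, -0.0079, 0.256]
ee_rot: [0.001, 1.0, 0.0, -0.0]
wrist_force: [-0.2, 1.1, 0.5]
finger_gap: 0.091
[-0.03393946 -0.25891607  0.77171995] [ 0.51321573 -0.00700112  0.25595224] 26.1
```

View pics/c10.png

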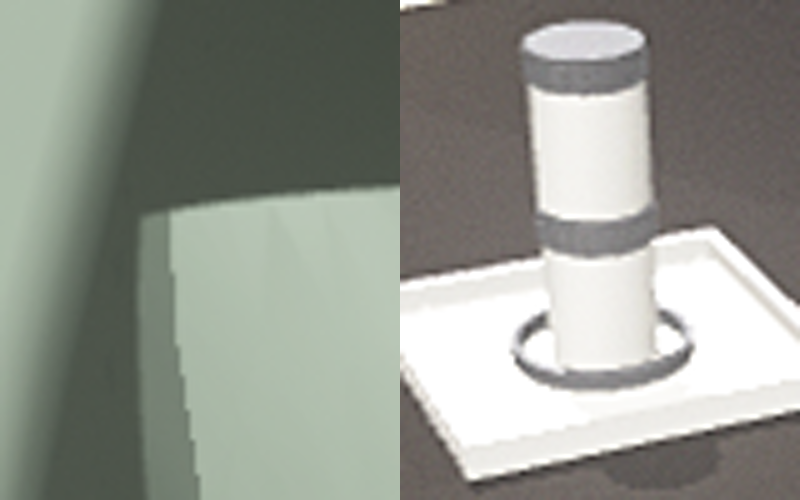

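View pics/s10.png

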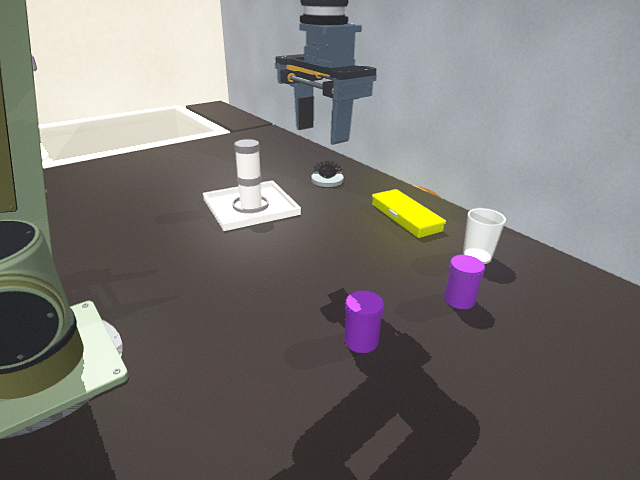

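The side view shows a straight stack, with the upper lid at (247,146), the lower at (249,181) and the ring at (250,203). The arm blocks the top view, so I'll clear it for a check.

```bash
python3 -m pendant '[{"tx":0,"ty":-0.04,"tz":0,"wx":0,"wy":0,"wz":0,"grip":0.091},{"tx":0,"ty":-0.08,"tz":0,"wx":0,"wy":0,"wz":0,"grip":0.091},{"tx":0,"ty":-0.12,"tz":0,"wx":0,"wy":0,"wz":0,"grip":0.091},{"tx":0,"ty":-0.16,"tz":0,"wx":0,"wy":0,"wz":0,"grip":0.091},{"tx":0,"ty":-0.16,"tz":0,"wx":0,"wy":0,"wz":0,"grip":0.091},{"tx":0,"ty":-0.16,"tz":0,"wx":0,"wy":0,"wz":0,"grip":0.091}]'; python3 - <<'E'
from h import *
t=snap('top','t11');s=snap('side','s11')
im=cv2.imread('pics/t11.png');i2=cv2.imread('pics/s11.png')
f=lambda im,x,y:cv2.resize(im[y:y+80,x:x+80],None,fx=5,fy=5,interpolation=cv2.INTER_CUBIC)
A=[f(im,105,200),f(i2,210,135)]
a=np.linspace(0,6.283,100)
for c,g,(x,y) in((t,A[0],(105,200)),(s,A[1],(210,135))):
    for z in(.165,.085):
        p=np.array([proj(c,(.513+.028*np.cos(q),.272+.028*np.sin(q),z)) for q in a])-[x,y]
        cv2.polylines(g,[np.int32((p+.5)*5)],True,(0,0,255),1)
cv2.imwrite('pics/c11.png',np.hstack(A))
E
```

```text
time: 26.85
position: [0.5134, -0.1667, 0.2558]
ee_rot: [0.0, 1.0, 0.001, -0.0]
wrist_force: [0.9, 0.7, -0.5]
finger_gap: 0.091
```

View pics/c11.png

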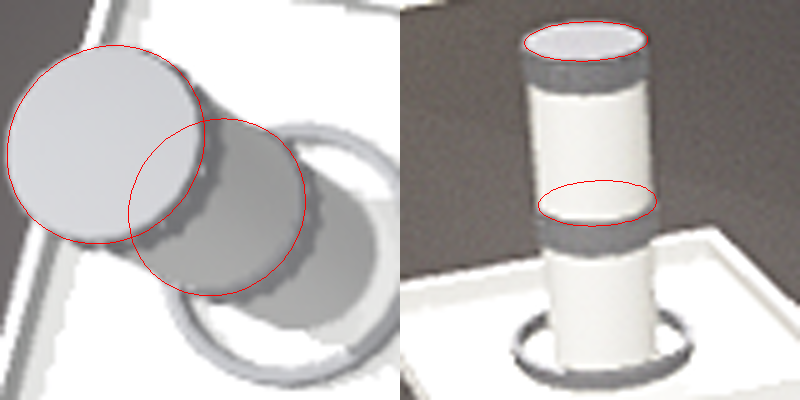

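In both views the upper lid matches the predicted circle at (0.513, 0.272, 0.165). The stack is centred and upright, so I'm handing in.

```bash
python3 -c "
from bench import env
print(env.close_job())"
```

```text
the job is handed in; nothing more can be done
None
```

The tray is packed: the heavier jar stands in the seat and the lighter one stands on its lid. I handed the job in at about 27 s of the 72 s allowed; no verdict is reported.

- **Weighing:** lifting the near jar changed the wrist force by about 3.3 N, though on the second carry it read only about 2.4 N below zero. The far jar read about 7.6 N, so it was clearly the heavier. I set the near jar back in its place before fetching the far one.
- **Placing:** the heavy jar was let go in the seat about 1–2 mm from its centre. The light jar was then lowered onto its lid and released once its weight had come off the wrist.
- **Last checks:** in both camera views the upper lid lies on the circle predicted for a centred, upright stack, to within 1–2 mm. The arm stands well clear, and the purple look-alikes were not touched.
- **Disagreements:** my first side-view reading of the ring was 4–5 mm off the top view. An overlay in both views and the seated jar's measured position settled it in favour of the top view. The first move call was refused because every key is required in each row; nothing moved.

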